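# Pin a punched bracket to its fixture by feel

### The arm

A 6-joint arm with a two-finger parallel gripper is mounted at the origin on the work surface. World frame = base frame: x ahead of the robot, y to its left, z up, the work surface at z = 0. Lengths are in m, angles in rad, forces in N, time in s.
With the tool pointing down it reaches from about 0.275 to 0.75 m from the base axis. Payload 10.2 kg.
Tool frame: the origin (TCP) lies at the very end of the fingers, on their centre line; the grasp point (between the pads) lies 19 mm behind it; z points along the fingers, y is the line along which they close (so a half turn about z gives the same grasp; the last joint's range is limited). The gripper opens to 85 mm and grips with 20 to 120 N. Pads are 22 mm wide; open, the fingers measure 114 mm over their backs; the gripper's body (76 mm by 85 mm) begins 54 mm behind the grasp point. The pads swing forward as they close: fully open they stand 13 mm farther back than shut.
Start: joints at [-1.435, 0.313, 1.498, -0, 1.331, -0.223], TCP at [0.184, -0.492, 0.231] pointing down, gripper open.
Joint ranges: [-2.94, 2.94], [-0.97, 2.17], [0.19, 2.56], [-1.23, 4.37], [0.02, 3.11], [-2.88, 2.88]. Speed limits (rad/s): [2.39, 2.39, 3.01, 3.14, 3.14, 3.14].

### API

Orientations are given as a unit quaternion [w, x, y, z].
In Python, from cell import * gives the robot as it stands. The module is installed in compiled form; this text tells all that it offers.
- The arm moves only by the tool drive_tool, never from a script. Its argument "deltas" is a list of rows, each an object with "xyz": the shift along the tool's x, y, z in units of 60 mm (1.0 is 60 mm), a list of three; "turn": the turn, a rotation vector about the tool's x, y, z in units of 6 degrees (1.0 is 6 degrees), a list of three; "fingers": the opening in per cent of the stroke, from 0 (shut) to 100 (fully open). A call has 1 to 10 rows; each row is the pose to reach, as a shift and turn from the pose commanded when the call began, along the tool's axes at that moment; what a row does not reach only later rows make up. A row lasts 1/8 s, in which the tool goes at most 62.5 mm and 10.7 degrees, less where a joint would pass 70% of its speed; a pose out of reach is approached as far as the arm can. A call with a gripper value outside its range is refused whole. The fingers move at their own pace and stop on an object; "force" is the grip in N (left out, the last holds). Time passes only in rows, so rows that repeat a pose let the fingers close. It gives the time, the measured TCP pose, the force, the opening and the grip force at its end, in the units of the state.
- read_state(): the state, without advancing time (a new reading comes with each control period).
- snapshot(name): name is "side" or "top"; returns the picture (480x640x3 uint8, blue, green, red); there is no depth.
- camera_model(name): a dict with "fx", "fy", "cx", "cy" (pixels), "xyz" and "orientation" of the camera in the world. Camera axes: x right, y down, z forward; pixel columns grow to the right and rows downward; lengths in m; the calibration is good to about 2 mm. A picture is of the moment at which its call begins. camera_model takes no time and is no camera call.
- hand_in(): hands the job in; it is judged then, once.
Trained networks look in the newest picture that a camera, given by its name, has taken for a name from the list of things; names that differ only in an ending like _2 or _b are one class to them, and where a whole thing is asked for, a point or a joint stands for the part that bears it (a point fixed in the world has none). Each returns a list of dicts, best first, with "score" (0 to 1); they miss things now and then, are a little off and sometimes report something else, mostly with a low value. They report only what shows in the picture. A call takes as long as a camera call. They do not tell look-alikes from the thing itself.
- find_in(camera, name): "point" ([x, y, z] in m, in the coordinates of the camera as it stood for that picture, good to about 4 mm: the middle of the surface that is visible of it).
- outline_of(camera, name): "mask" (480x640 bool, what is visible of it).
- landmark_of(camera, name): "point" ([x, y, z] in m, in the coordinates of the camera as it stood for that picture, good to about 4 mm: a listed point, or the origin of a listed thing).
The state is a dict: "time_s": time; "qpos": joint angles; "qd": joint speeds; "joint_torque": joint torques, N m; "ee_pos": TCP position; "eef_rot": TCP orientation; "ft_force": force on the tool from outside, world axes, zero at the start; "moment": the same for the moment, N m; "gripper_width": finger opening in m; "gripper_force": force on a finger pad.
Only numpy, scipy, OpenCV 4.12 (cv2) and the standard library are available. Lean on these libraries where they do the work, as an engineer would, in place of code of your own. Each camera call takes 0.05 s, during which the arm holds its last target. There are 200 camera calls.

### The job

Take the locating pin with the straight cylindrical handle from the rack, put it down through the round middle hole of the bracket that lies on the fixture, and, pressing only lightly (about 5 N) on the spring-backed bush plate below, sweep the tip in a growing spiral, letting the bracket ride along, until it drops into the plate's hidden blind hole. Then push the pin fully home, its collar flat on the bracket, and let go. Leave the other two pins in the rack and everything else on the bench where it is, and never press the bush plate down anywhere near its stop.

Things in the scene. Friction and masses are not known exactly. Their poses are not given: they have to be found in the camera images.
- pin_handle (a point): The pin to use: steel, with a STRAIGHT CYLINDRICAL handle (22 mm diameter, 45 mm long), upright in one of the rack's holes at first. This point is on the pin's axis, half-way up the handle (22.5 mm above the handle's lower end). Below the handle is a collar 26 mm in diameter and 5 mm thick, and below that the shank, 12 mm in diameter and 32 mm long with a 2 mm bevelled tip. About 0.15 kg. z is up.
- pin_tip (a point): The centre of the shank's lower end, 59.5 mm below pin_handle. z is along the pin, up.
- pin_collar (a point): The centre of the underside of the pin's collar, 27.5 mm below pin_handle and 32 mm above pin_tip. When the pin is home it rests on the bracket's top face.
- rack: Fixed wooden pin rack, 50 x 180 x 45 mm high (x, y, z); origin at the centre of its underside. Three 15 mm holes on its middle line at y = -60, 0, +60 mm hold the three pins (which pin is where varies); the collars rest on its top, so the straight pin's handle starts 50 mm above the bench and ends 95 mm above it. Grip across the rack (along its x) to clear the neighbours.
- fixture: Fixed grey steel block, 150 x 110 mm (x, y), top face 60 mm above the bench; origin under its centre. A low resting toggle clamp (under 60 mm high) stands beyond its +x end. A round well, 40 mm in diameter, is sunk in its middle; the bracket covers it.
- well (a point): Centre of the fixture's well, level with the top face. In the well, 5 mm below the top face, is the flat top of a steel bush plate with ONE blind hole 13.8 mm in diameter and 29 mm deep, slightly bevelled. The hole is hidden under the bracket, up to 8 mm off the well's centre in an unknown direction that changes every time; it is not measured. z is up.
- bushplate (a joint): How far the spring-backed bush plate is pressed down, m: 0 is up, 0.010 is its hard stop. It starts to yield at about 2 N and takes 1.5 N more for each mm (about 5 N at 2 mm, 12 N at 6.5 mm). It springs up again round the shank when the shank meets the hole. More than 7.5 mm down harms it.
- bracket_hole (a point): Centre, at the top face, of the 15 mm round hole in the middle of the loose punched bracket blank (aluminium, 128 x 72 x 4 mm, 0.11 kg), lying flat on the fixture, top face 64 mm above the bench. The bracket also has two small holes and a slot near its ends. It is free to slide, and follows the pin when the pin moves sideways in its hole. z is up.
- ball_pin: Another pin in the rack, with a 30 mm ball for a handle, top 86 mm above the bench; origin at its lower end. Not to be used.
- tee_pin: Another pin in the rack, with a 44 mm cross-bar for a handle, top 79 mm above the bench; origin at its lower end. Not to be used.
- cutters: Side cutters with two yellow grips, 150 mm long, lying on the bench, about 15 mm high; origin at the pivot. Bystander.
- tape_roll: Empty-cored roll of paper tape lying flat, 64 mm in diameter, 22 mm high; origin under its centre. Bystander.
- spray_can: Closed blue can, 60 mm in diameter, 150 mm high; origin under its centre. Bystander.
- mug: White mug, 76 mm in diameter, 85 mm high; origin under its centre. Bystander.
- hammer: Hammer lying on the bench; origin under its middle. Bystander.
- gauge_block: Plain steel block, 50 x 30 x 25 mm; origin under its centre. Bystander.
- pin: The same pin as a whole; origin at pin_tip.
Mind the look-alikes: they are no part of the job. Leave any blue look-alike of the fixture alone.

How it is judged:
By the outcome, as a careful person would: the job done as asked, in the order asked, and still so for the second after the job is handed in, with the robot touching nothing.
It also fails if it takes over 72 s, if anything falls off the work surface, if the arm or the gripper's body presses on something with over 40 N, if the wrist force passes 120 N, or if a joint passes its speed limit or range.

## Working session

There is one attempt and no reset: what is moved stays moved. The work goes in short steps, Python scripts to look and compute and a tool call to move; the robot and the scene stay as the last step left them, time stands still between calls to the robot, and variables do not carry over. Pictures are saved under pics/ and viewed, at most 10 in all, crops included, and the job is handed in when it is done.

Besides the shell and the picture viewer there is one more tool, called after "Request:" as name([rows], argument=value, ...), one row to a line, values as JSON. drive_tool: Moves the arm, as the interface text tells. Its arguments: {"type":"object","properties":{"deltas":{"type":"array"},"force":{"type":"number"}},"required":["deltas"]}

```bash
mkdir -p pics
cat > h.py <<'E'
from cell import *
import numpy as np, cv2
from scipy.spatial.transform import Rotation as R
def rot(q): return R.from_quat([q[1],q[2],q[3],q[0]]).as_matrix()
def w(cam,p):
    m=camera_model(cam); return rot(m["orientation"])@np.array(p)+np.array(m["xyz"])
def px(cam,P):
    m=camera_model(cam); c=rot(m["orientation"]).T@(np.array(P)-m["xyz"]); return m["fx"]*c[0]/c[2]+m["cx"],m["fy"]*c[1]/c[2]+m["cy"]
def ray(cam,u,v,z):
    m=camera_model(cam); d=rot(m["orientation"])@np.array([(u-m["cx"])/m["fx"],(v-m["cy"])/m["fy"],1]); o=np.array(m["xyz"]); return o+d*(z-o[2])/d[2]
E
python3 - <<'E'
from h import *
for c in("top","side"):
    cv2.imwrite(f"pics/{c}0.png",snapshot(c)); m=camera_model(c); print(c,m)
    for n in("pin_handle","pin_collar","rack","fixture","well","bracket_hole","ball_pin","tee_pin"):
        for r in landmark_of(c,n)[:3]:
            P=w(c,r["point"]); print(n,round(r["score"],2),P.round(4),np.round(px(c,P)))
s=read_state();print(s["ee_pos"],s["eef_rot"],s["ft_force"],s["time_s"]);print(rot(s["eef_rot"]).round(3))
E
```

```text
top {'fx': 496.05700532885675, 'fy': 496.05700532885675, 'cx': 321.42622461446354, 'cy': 243.5524316608892, 'xyz': array([ 0.38965886, -0.03602435,  1.10311247]), 'orientation': array([-0.04105003,  0.71036409, -0.70147756,  0.04033588])}
pin_handle 0.51 [0.4829 0.1669 0.0747] [225. 255.]
pin_collar 0.73 [ 0.4728 -0.1313  0.0009] [365. 264.]
pin_collar 0.68 [ 0.5441  0.0592 -0.0027] [280. 231.]
pin_collar 0.54 [0.4823 0.1694 0.0461] [226. 256.]
rack 0.56 [0.4712 0.2333 0.0021] [201. 263.]
fixture 0.78 [ 4.721e-01 -1.339e-01  1.000e-04] [366. 264.]
fixture 0.74 [0.2246 0.2533 0.0012] [187. 376.]
fixture 0.62 [ 0.4667 -0.1407  0.0612] [372. 265.]
well 0.18 [0.7095 0.323  0.004 ] [166. 157.]
bracket_hole 0.69 [ 0.4715 -0.1409  0.0658] [372. 262.]
ball_pin 0.7 [0.4744 0.2352 0.0153] [199. 261.]
ball_pin 0.51 [ 0.2883 -0.4023  0.0009] [489. 350.]
tee_pin 0.73 [0.4586 0.2886 0.0148] [174. 267.]
tee_pin 0.42 [5.45e-01 5.85e-02 1.00e-04] [280. 231.]
side {'fx': 558.5941340564191, 'fy': 558.5941340564191, 'cx': 315.27018309540716, 'cy': 251.21806639969378, 'xyz': array([0.04547296, 0.66620837
[... 248 characters left out ...]
k 0.87 [0.4677 0.2344 0.0065] [261. 376.]
fixture 0.95 [ 0.227   0.2506 -0.0018] [369. 449.]
fixture 0.85 [ 0.4719 -0.1293  0.0083] [356. 258.]
well 0.85 [0.2212 0.2534 0.0595] [373. 435.]
well 0.74 [ 0.4712 -0.1307  0.0616] [357. 241.]
well 0.46 [0.4796 0.1749 0.0443] [273. 339.]
bracket_hole 0.94 [ 0.4726 -0.1322  0.0621] [357. 240.]
ball_pin 0.81 [0.4702 0.2297 0.0094] [262. 373.]
tee_pin 0.86 [0.4654 0.29   0.0171] [244. 395.]
tee_pin 0.62 [ 0.4701 -0.1284  0.0082] [356. 259.]
[ 0.18435142 -0.49157311  0.23129272] [7.68338823e-06 9.83951499e-01 1.78436115e-01 1.76455865e-06] [ 0.22071718 -0.67840314 -0.65998161] 0.9
[[ 0.936  0.351  0.   ]
 [ 0.351 -0.936 -0.   ]
 [ 0.     0.    -1.   ]]
```

View pics/top0.png

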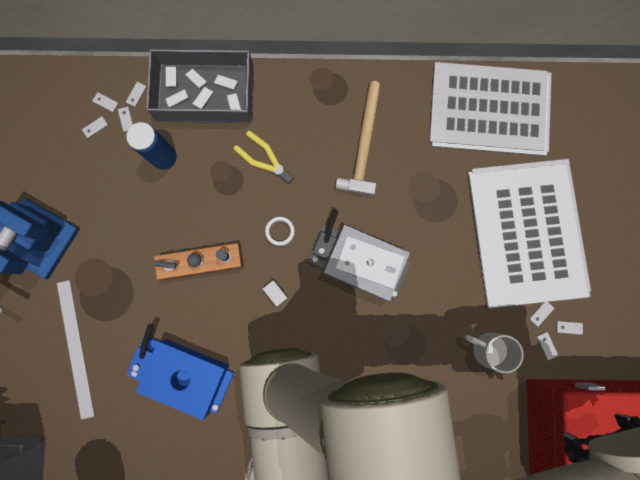

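View pics/side0.png

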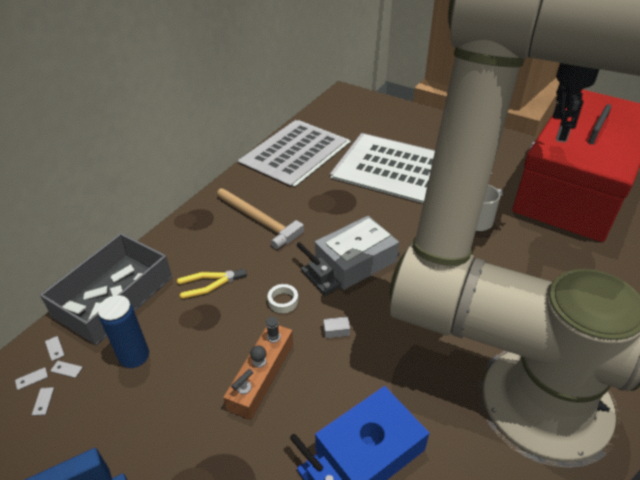

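Both pictures show the wooden rack with three pins: top view (223,255), (195,260) and (168,265). The grey fixture with the bracket is at (366,262), and its blue look-alike at (182,378). The pin at (223,255) looks like the straight cylinder, (195,260) the ball and (168,265) the tee. I'll confirm that in one crop.

Run:
```python
from h import *
t=snapshot("top");s=snapshot("side")
a=cv2.resize(t[225:305,150:250],None,fx=4,fy=4,interpolation=3);b=cv2.resize(s[310:420,215:305],None,fx=4,fy=4,interpolation=3)
c=cv2.resize(t[205:305,305:415],None,fx=3.6,fy=3.6,interpolation=3)
W=800;im=np.zeros((600,800,3),np.uint8);im[:320,:400]=a;im[:440,400:760]=b;im[325:325+275,:396]=c[:275]
cv2.imwrite("pics/crop1.png",im)
for cam,n,z in(("top","rack",.045),("top","fixture",.06),("top","bracket_hole",.064),("side","pin_handle",.07),("top","pin_handle",.095)):
    for r in outline_of(cam,n)[:3]:
        k=r["mask"].astype(np.uint8); q=cv2.findContours(k,0,2)[0]; q=max(q,key=cv2.contourArea)
        bx=cv2.boxPoints(cv2.minAreaRect(q)); print(cam,n,round(r["score"],2),bx.round(1).tolist(),[ray(cam,u,v,z)[:2].round(4).tolist() for u,v in bx],k.sum())
for n in("pin_handle","pin_collar","bracket_hole"):
  for cam in("top","side"):
    r=landmark_of(cam,n); print(n,cam,[(round(x["score"],2),w(cam,x["point"]).round(4).tolist()) for x in r[:3]])
```

```text
top rack 0.57 [[153.3000030517578, 255.89999389648438], [239.89999389648438, 242.3000030517578], [243.8000030517578, 267.20001220703125], [157.1999969482422, 280.70001220703125]] [[0.4809, 0.3254], [0.5125, 0.1411], [0.4592, 0.1311], [0.428, 0.3144]] 1606
top fixture 0.88 [[119.19999694824219, 382.6000061035156], [149.0, 323.0], [239.8000030517578, 368.3999938964844], [210.0, 428.0]] [[0.2181, 0.3768], [0.3396, 0.3221], [0.2497, 0.1304], [0.1306, 0.1872]] 5720
top fixture 0.63 [[302.3999938964844, 259.8999938964844], [333.6000061035156, 207.60000610351562], [418.20001220703125, 258.1000061035156], [387.0, 310.3999938964844]] [[0.4751, 0.0056], [0.588, -0.0592], [0.482, -0.2388], [0.3717, -0.1726]] 2814
top bracket_hole 0.66 [[233.1999969482422, 148.0], [250.3000030517578, 129.0], [298.29998779296875, 172.10000610351562], [281.20001220703125, 191.10000610351562]] [[0.7149, 0.1587], [0.7578, 0.123], [0.6634, 0.0174], [0.6214, 0.0531]] 668
top bracket_hole 0.62 [[335.6000061035156, 267.3999938964844], [347.29998779296875, 235.60000610351562], [404.1000061035156, 256.5], [392.39999389648
[... 444 characters left out ...]
1557], [0.4883, 0.1416], [0.4523, 0.1868], [0.4705, 0.2004]] 267
top pin_handle 0.63 [[213.60000610351562, 256.79998779296875], [218.60000610351562, 246.8000030517578], [232.60000610351562, 253.8000030517578], [227.60000610351562, 263.79998779296875]] [[0.4763, 0.1853], [0.4969, 0.1758], [0.4829, 0.1468], [0.4624, 0.1563]] 157
pin_handle top [(0.7, [0.4826, 0.1688, 0.0725])]
pin_handle side [(0.54, [0.4806, 0.1727, 0.0753]), (0.51, [0.4714, -0.1346, 0.063])]
pin_collar top [(0.62, [0.4859, 0.1725, 0.0508])]
pin_collar side [(0.77, [0.4812, 0.1769, 0.0495]), (0.7, [0.47, -0.1347, 0.0629])]
bracket_hole top [(0.77, [0.4694, -0.14, 0.0632])]
bracket_hole side [(0.74, [0.4691, -0.1362, 0.0648])]
```

View pics/crop1.png

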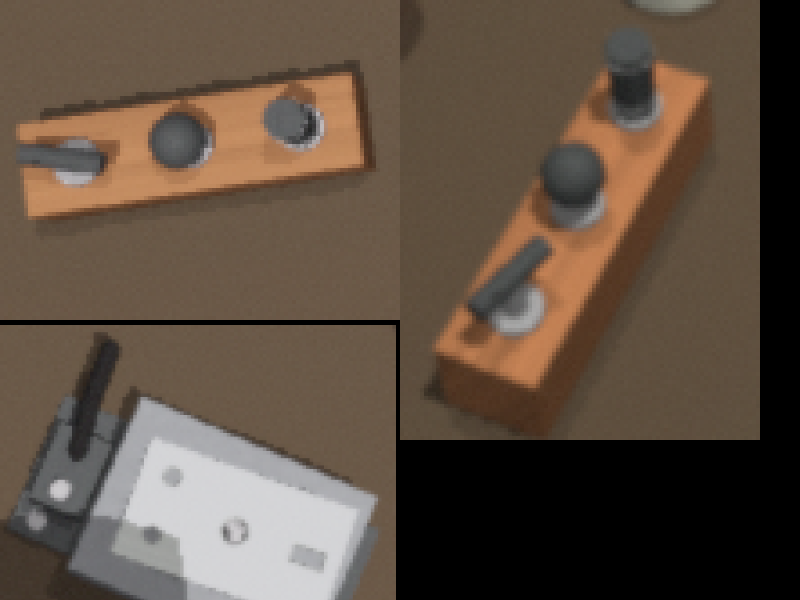

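The crop confirms it. The straight cylinder with the collar is the rack's right-hand pin, at top (222,255). The ball is in the middle and the tee on the left. The grey fixture's bracket hole is at about (370,262). Next I'll refine the pin position and work out the approach.

```bash
cat >> h.py <<'E'
def go(P,yaw=None):
    "units for target TCP P, yaw (deg) of tool y"
    s=read_state(); M=rot(s["eef_rot"]); d=M.T@(np.array(P)-s["ee_pos"])/.06
    y=np.degrees(np.arctan2(M[1,1],M[0,1])); t=0 if yaw is None else -((yaw-y+180)%360-180)/6
    print("t",round(s["time_s"],2),"pos",s["ee_pos"].round(4),"xyz",d.round(3),"yaw",round(y,1),"turn z",round(t,2),"F",s["ft_force"].round(1),"w",round(s["gripper_width"],4))
E
python3 - <<'E'
from h import *
print(ray("top",222,255,.095),ray("top",224.75,256.75,.05))
print(ray("side",215+229/4,310+47/4,.095),ray("side",215+235/4,310+108/4,.05))
L=[]
for i in range(4):
  for cam in("top","side"):
    snapshot(cam)
    for n,o in(("pin_handle",0),("rack",1),("pin_collar",0)):
      for r in landmark_of(cam,n)[:1]:
        P=w(cam,r["point"])+ (np.array([.0101,-.0591,0]) if o else 0)
        if abs(P[0]-.48)<.02 and abs(P[1]-.17)<.02: L.append(P[:2])
L=np.array(L);print(L.mean(0),np.median(L,0),L.std(0))
go([.481,.173,.16],9.7)
E
```

```text
[0.48019821 0.16829699 0.095     ] [0.48057121 0.1714248  0.05      ]
[0.47936802 0.17219062 0.095     ] [0.47919649 0.17328942 0.05      ]
[0.48212183 0.1724463 ] [0.48195781 0.17313405] [0.00208939 0.00282802]
t 3.15 pos [ 0.1844 -0.4916  0.2313] xyz [ 8.519 -8.635  1.188] yaw -69.4 turn z -13.19 F [-0.5  0.  -0.4] w 0.0854
```

Request:
drive_tool([
  {"xyz": [8.51, -8.63, 1.19], "turn": [0, 0, -13.2], "fingers": 65},
  {"xyz": [8.51, -8.63, 1.19], "turn": [0, 0, -13.2], "fingers": 65},
  {"xyz": [8.51, -8.63, 1.19], "turn": [0, 0, -13.2], "fingers": 65},
  {"xyz": [8.51, -8.63, 1.19], "turn": [0, 0, -13.2], "fingers": 65},
  {"xyz": [8.51, -8.63, 1.19], "turn": [0, 0, -13.2], "fingers": 65},
  {"xyz": [8.51, -8.63, 1.19], "turn": [0, 0, -13.2], "fingers": 65},
  {"xyz": [8.51, -8.63, 1.19], "turn": [0, 0, -13.2], "fingers": 65},
  {"xyz": [8.51, -8.63, 1.19], "turn": [0, 0, -13.2], "fingers": 65},
  {"xyz": [8.51, -8.63, 1.19], "turn": [0, 0, -13.2], "fingers": 65},
  {"xyz": [8.51, -8.63, 1.19], "turn": [0, 0, -13.2], "fingers": 65},
], force=60)

```text
time_s: 4.4
ee_pos: [0.4384, 0.0786, 0.1703]
eef_rot: [0.0, 0.644, 0.765, 0.0]
ft_force: [1.9, -1.4, 0.6]
gripper_width: 0.0555
gripper_force: 0.0
```

```bash
python3 -c "
from h import *
go([.481,.172,.16],9.7)"
```

```text
t 4.4 pos [0.4384 0.0786 0.1703] xyz [1.414 0.963 0.172] yaw 9.8 turn z 0.01 F [ 1.9 -1.4  0.6] w 0.0555
```

Request:
drive_tool([
  {"xyz": [1.4, 0.95, 0.17], "turn": [0, 0, 0], "fingers": 65},
  {"xyz": [1.4, 0.95, 0.17], "turn": [0, 0, 0], "fingers": 65},
  {"xyz": [1.4, 0.95, 0.17], "turn": [0, 0, 0], "fingers": 65},
  {"xyz": [1.4, 0.95, 0.17], "turn": [0, 0, 0], "fingers": 65},
])

```text
time_s: 4.9
ee_pos: [0.4795, 0.1685, 0.16]
eef_rot: [-0.0, 0.644, 0.765, -0.0]
ft_force: [-0.0, -1.0, 0.0]
gripper_width: 0.0557
gripper_force: 0.0
```

```bash
python3 -c "
from h import *
go([.481,.172,.056],9.7)"
```

```text
t 4.9 pos [0.4795 0.1685 0.16  ] xyz [0.054 0.036 1.733] yaw 9.8 turn z 0.01 F [-0. -1.  0.] w 0.0557
```

Request:
drive_tool([
  {"xyz": [0.05, 0.03, 0.8], "turn": [0, 0, 0], "fingers": 65},
  {"xyz": [0.05, 0.03, 1.5], "turn": [0, 0, 0], "fingers": 65},
  {"xyz": [0.05, 0.03, 1.73], "turn": [0, 0, 0], "fingers": 65},
  {"xyz": [0.05, 0.03, 1.73], "turn": [0, 0, 0], "fingers": 65},
  {"xyz": [0.05, 0.03, 1.73], "turn": [0, 0, 0], "fingers": 15},
  {"xyz": [0.05, 0.03, 1.73], "turn": [0, 0, 0], "fingers": 15},
  {"xyz": [0.05, 0.03, 1.73], "turn": [0, 0, 0], "fingers": 15},
  {"xyz": [0.05, 0.03, 1.73], "turn": [0, 0, 0], "fingers": 15},
  {"xyz": [0.05, 0.03, 1.73], "turn": [0, 0, 0], "fingers": 15},
  {"xyz": [0.05, 0.03, 1.73], "turn": [0, 0, 0], "fingers": 15},
], force=80)

```text
time_s: 6.15
ee_pos: [0.4816, 0.1722, 0.0577]
eef_rot: [0.001, 0.644, 0.765, 0.001]
ft_force: [-1.5, -0.7, 7.5]
gripper_width: 0.0201
gripper_force: 77.8
```

```bash
python3 -c "
from h import *
go([.481,.172,.12],9.7);print(read_state()['gripper_force'])"
```

```text
t 6.15 pos [0.4816 0.1722 0.0577] xyz [-0.002 -0.009 -1.038] yaw 9.8 turn z 0.01 F [-1.5 -0.7  7.5] w 0.0201
77.80570149421692
```

Request:
drive_tool([
  {"xyz": [0, 0, -0.3], "turn": [0, 0, 0], "fingers": 15},
  {"xyz": [0, 0, -0.8], "turn": [0, 0, 0], "fingers": 15},
  {"xyz": [0, 0, -1.5], "turn": [0, 0, 0], "fingers": 15},
  {"xyz": [0, 0, -1.7], "turn": [0, 0, 0], "fingers": 15},
  {"xyz": [0, 0, -1.7], "turn": [0, 0, 0], "fingers": 15},
])

```text
time_s: 6.78
ee_pos: [0.4809, 0.1722, 0.1581]
eef_rot: [0.0, 0.644, 0.765, 0.0]
ft_force: [-0.2, 0.6, -2.4]
gripper_width: 0.0202
gripper_force: 78.3
```

```bash
python3 -c "
from h import *
t=snapshot('top');s=snapshot('side')
a=cv2.resize(t[215:295,170:270],None,fx=4,fy=4,interpolation=3);b=cv2.resize(s[230:380,220:320],None,fx=4,fy=4,interpolation=3)
im=np.zeros((600,800,3),np.uint8);im[:320,:400]=a;im[:600,400:]=b
cv2.imwrite('pics/g.png',im)
go([.4715,-.1365,.158],9.7)
for c in('top','side'):
  for n in('pin_handle','pin_tip','pin_collar'):
    print(c,n,[(round(x['score'],2),w(c,x['point']).round(4).tolist()) for x in landmark_of(c,n)[:2]])
"
```

```text
t 6.88 pos [0.4803 0.1721 0.1568] xyz [-5.044 -1.016 -0.018] yaw 9.8 turn z 0.01 F [ 0.6  0.  -2.6] w 0.0206
top pin_handle []
top pin_tip []
top pin_collar []
side pin_handle [(0.24, [0.4804, 0.1752, 0.1452])]
side pin_tip [(0.84, [0.4803, 0.1746, 0.1109]), (0.45, [0.4716, -0.1363, 0.0645])]
side pin_collar [(0.52, [0.4802, 0.175, 0.1486]), (0.52, [0.4674, 0.2868, 0.0125])]
```

View pics/g.png

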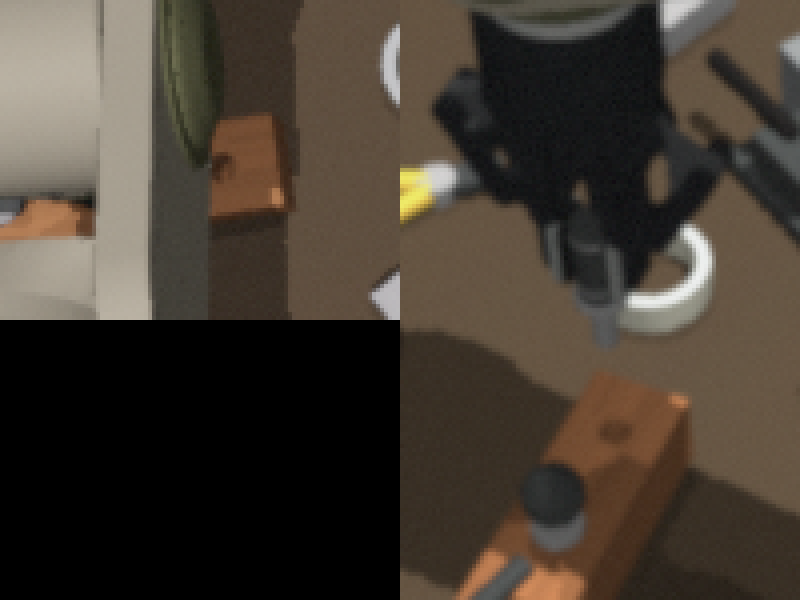

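The pin is held upright in the gripper: its tip is at crop (605,345), and the rack hole below is empty. The other two pins are still in place. Now I'll locate the bracket hole more precisely.

Run:
```python
from h import *
s=cv2.imread("pics/side0.png");t=cv2.imread("pics/top0.png")
a=cv2.resize(s[225:257,337:377],None,fx=10,fy=10,interpolation=3);b=cv2.resize(t[246:278,350:390],None,fx=10,fy=10,interpolation=3)
for im,cam,o in((a,"side",(337,225)),(b,"top",(350,246))):
    for P in([.4715,-.136],[.4715,-.133],[.4715,-.139]):
        u,v=px(cam,P+[.064]); print(cam,P,u,v)
        cv2.circle(im,(int((u-o[0]+.5)*10),int((v-o[1]+.5)*10)),3,(0,0,255),-1)
cv2.imwrite("pics/hole.png",np.hstack([a,b]))
```

```text
side [0.4715, -0.136] 358.0020816760557 238.81581942129114
side [0.4715, -0.133] 357.32824443999954 239.60473798816324
side [0.4715, -0.139] 358.67397836977324 238.02917281239172
top [0.4715, -0.136] 369.6742041437388 262.3003185294594
top [0.4715, -0.133] 368.2451557720859 262.28238028053676
top [0.4715, -0.139] 371.1032667708336 262.3182569573246
```

View pics/hole.png

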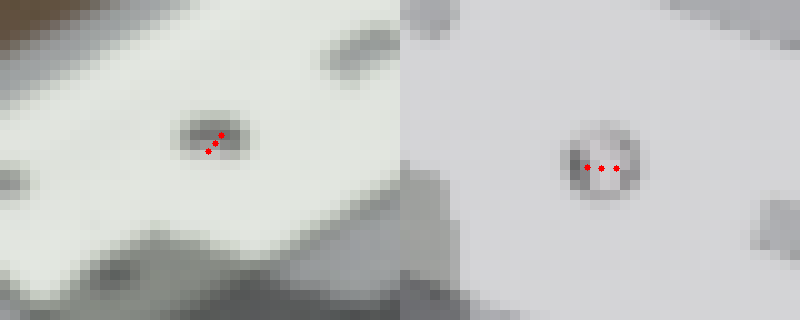

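Request:
drive_tool([
  {"xyz": [-5.05, -1.02, 0], "turn": [0, 0, 0], "fingers": 15},
  {"xyz": [-5.05, -1.02, 0], "turn": [0, 0, 0], "fingers": 15},
  {"xyz": [-5.05, -1.02, 0], "turn": [0, 0, 0], "fingers": 15},
  {"xyz": [-5.05, -1.02, 0], "turn": [0, 0, 0], "fingers": 15},
  {"xyz": [-5.05, -1.02, 0], "turn": [0, 0, 0], "fingers": 15},
  {"xyz": [-5.05, -1.02, 0], "turn": [0, 0, 0], "fingers": 15},
  {"xyz": [-5.05, -1.02, 0.3], "turn": [0, 0, 0], "fingers": 15},
  {"xyz": [-5.05, -1.02, 0.6], "turn": [0, 0, 0], "fingers": 15},
  {"xyz": [-5.05, -1.02, 0.6], "turn": [0, 0, 0], "fingers": 15},
  {"xyz": [-5.05, -1.02, 0.6], "turn": [0, 0, 0], "fingers": 15},
])

```text
time_s: 8.43
ee_pos: [0.4724, -0.1366, 0.1229]
eef_rot: [0.0, 0.644, 0.765, 0.0]
ft_force: [-0.2, -0.7, -0.9]
gripper_width: 0.0201
gripper_force: 78.6
```

Run:
```python
from h import *
print("hole side",ray("side",357.9,238.1,.064),"top",ray("top",369.8,261.6,.064))
for i in range(3):
  s=snapshot("side"); print([(n,[(round(x['score'],2),w("side",x['point']).round(4).tolist()) for x in landmark_of("side",n)[:2]]) for n in("pin_tip","pin_collar","bracket_hole")])
go([.473,-.137,.12]); st=read_state(); z=st["ee_pos"][2]-.0447; x,y,_=st["ee_pos"]; print("tip z",z, px("side",[x,y,z]))
im=cv2.resize(s[200:260,320:400],None,fx=10,fy=10,interpolation=3)
for P,c in(([.473,-.137,.064],(0,255,0)),([x,y,z],(0,0,255))):
    u,v=px("side",P); cv2.circle(im,(int((u-320+.5)*10),int((v-200+.5)*10)),3,c,-1)
cv2.imwrite("pics/tip.png",im)
```

```text
hole side [ 0.47284541 -0.13790459  0.064     ] top [ 0.47297732 -0.13626201  0.064     ]
[('pin_tip', [(0.62, [0.4707, -0.134, 0.0766])]), ('pin_collar', [(0.79, [0.4737, -0.1331, 0.1097])]), ('bracket_hole', [(0.91, [0.4706, -0.1332, 0.0653])])]
[('pin_tip', [(0.24, [0.5406, 0.0568, 0.0034])]), ('pin_collar', [(0.71, [0.4707, -0.133, 0.1118])]), ('bracket_hole', [(0.63, [0.4694, -0.1368, 0.0646]), (0.37, [0.7113, 0.3259, 0.0068])])]
[('pin_tip', [(0.76, [0.4733, -0.1341, 0.077]), (0.27, [0.4721, 0.229, 0.011])]), ('pin_collar', [(0.49, [0.471, -0.1337, 0.1093])]), ('bracket_hole', [(0.94, [0.4721, -0.1366, 0.0641])])]
t 9.03 pos [ 0.472  -0.1368  0.1223] xyz [-0.006  0.016  0.038] yaw 9.8 turn z 0 F [ 0.7 -0.2 -2.3] w 0.0202
tip z 0.0775558315723339 (np.float64(358.19701284324606), np.float64(234.0025306079688))
```

View pics/tip.png

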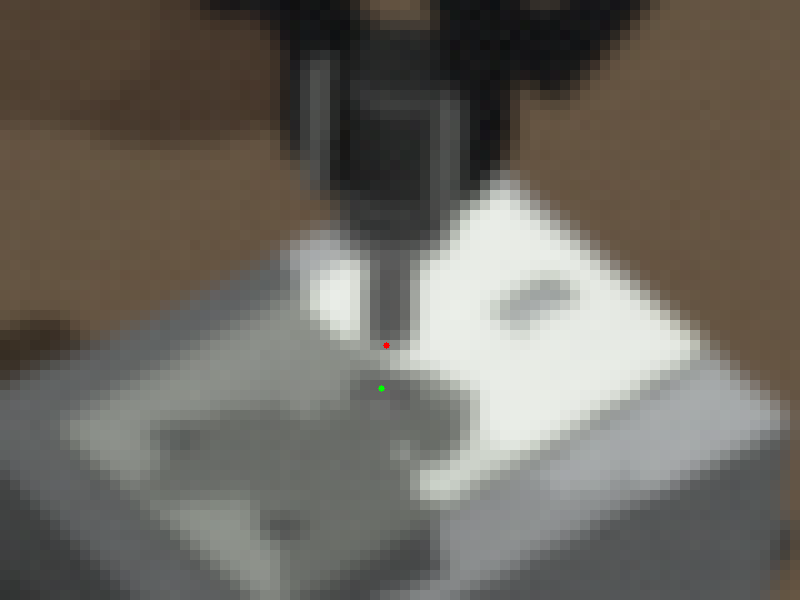

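The tip hangs just above the hole: its lower end is at crop (391,338), and the hole's expected centre (green dot) at (381,388). I'll lower it gently.

Request:
drive_tool([
  {"xyz": [0, 0.02, 0.1], "turn": [0, 0, 0], "fingers": 15},
  {"xyz": [0, 0.02, 0.18], "turn": [0, 0, 0], "fingers": 15},
  {"xyz": [0, 0.02, 0.22], "turn": [0, 0, 0], "fingers": 15},
  {"xyz": [0, 0.02, 0.26], "turn": [0, 0, 0], "fingers": 15},
  {"xyz": [0, 0.02, 0.28], "turn": [0, 0, 0], "fingers": 15},
  {"xyz": [0, 0.02, 0.28], "turn": [0, 0, 0], "fingers": 15},
])

```text
time_s: 9.78
ee_pos: [0.4732, -0.1366, 0.1054]
eef_rot: [0.0, 0.644, 0.765, -0.0]
ft_force: [0.2, 0.4, -1.6]
gripper_width: 0.0201
gripper_force: 78.6
```

Request:
drive_tool([
  {"xyz": [0, 0, 0.03], "turn": [0, 0, 0], "fingers": 15},
  {"xyz": [0, 0, 0.06], "turn": [0, 0, 0], "fingers": 15},
  {"xyz": [0, 0, 0.09], "turn": [0, 0, 0], "fingers": 15},
  {"xyz": [0, 0, 0.09], "turn": [0, 0, 0], "fingers": 15},
])

```text
time_s: 10.28
ee_pos: [0.4732, -0.1366, 0.1]
eef_rot: [-0.0, 0.644, 0.765, -0.0]
ft_force: [-0.6, -0.2, -2.3]
gripper_width: 0.0203
gripper_force: 78.6
```

```bash
python3 -c "
from h import *
import time
for i in range(6): snapshot('side'); go([.473,-.137,.0975])"
```

```text
t 10.32 pos [ 0.4732 -0.1366  0.1   ] xyz [-0.006 -0.004  0.041] yaw 9.8 turn z 0 F [-0.2  0.1 -2. ] w 0.0202
t 10.38 pos [ 0.4731 -0.1366  0.1   ] xyz [-0.006 -0.004  0.042] yaw 9.8 turn z 0 F [ 0.2 -0.  -1.5] w 0.0199
t 10.43 pos [ 0.4732 -0.1366  0.1001] xyz [-0.006 -0.004  0.043] yaw 9.8 turn z 0 F [-0.2  0.  -1.9] w 0.0204
t 10.47 pos [ 0.4732 -0.1366  0.1   ] xyz [-0.006 -0.004  0.042] yaw 9.8 turn z 0 F [ 0.1 -0.3 -2.1] w 0.0201
t 10.53 pos [ 0.4732 -0.1366  0.1   ] xyz [-0.006 -0.004  0.042] yaw 9.8 turn z 0 F [ 0.3 -0.7 -2. ] w 0.0203
t 10.57 pos [ 0.4732 -0.1366  0.1   ] xyz [-0.006 -0.004  0.042] yaw 9.8 turn z 0 F [ 0.2 -0.3 -2.4] w 0.0203
```

Request:
drive_tool([
  {"xyz": [0, 0, 0.02], "turn": [0, 0, 0], "fingers": 15},
  {"xyz": [0, 0, 0.03], "turn": [0, 0, 0], "fingers": 15},
  {"xyz": [0, 0, 0.04], "turn": [0, 0, 0], "fingers": 15},
  {"xyz": [0, 0, 0.04], "turn": [0, 0, 0], "fingers": 15},
])

```text
time_s: 11.08
ee_pos: [0.4733, -0.1367, 0.0978]
eef_rot: [0.0, 0.644, 0.765, 0.0]
ft_force: [-0.7, 0.6, 3.3]
gripper_width: 0.0204
gripper_force: 78.6
```

The tip is inside the bracket hole and on the plate at about 5 N (plate about 2 mm down). Before sweeping, I'll find the well centre from the fixture's corners in the first top picture.

Run:
```python
from h import *
t=cv2.imread("pics/top0.png");cv2.imwrite("pics/fix.png",cv2.resize(t[215:305,310:415],None,fx=6,fy=6,interpolation=3))
```

```text
(no output)
```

View pics/fix.png

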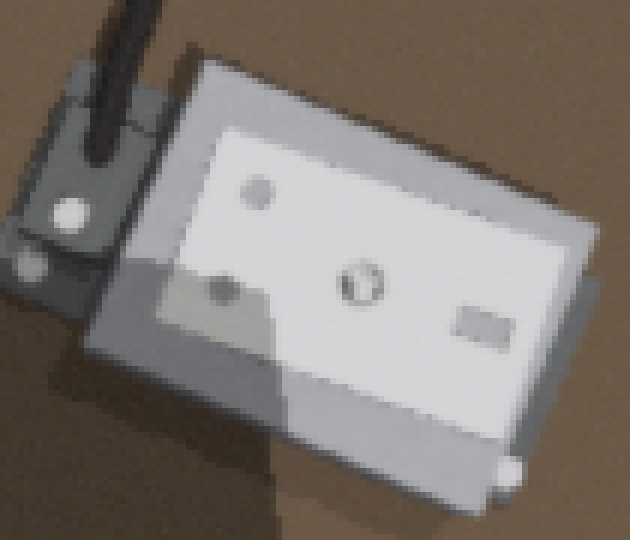

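The fixture's corners are at crop (205,60), (600,228), (482,515) and (85,348), which puts the well centre at (343,288). The bracket hole is at (362,285), so the well centre lies about 6.7 mm along tool +x from the tip. I'll move there while pressing lightly and compute the spiral.

Request:
drive_tool([
  {"xyz": [0.02, 0, 0], "turn": [0, 0, 0], "fingers": 15},
  {"xyz": [0.04, 0, 0], "turn": [0, 0, 0], "fingers": 15},
  {"xyz": [0.06, 0, 0], "turn": [0, 0, 0], "fingers": 15},
])

```text
time_s: 11.45
ee_pos: [0.473, -0.1334, 0.0979]
eef_rot: [0.001, 0.644, 0.765, 0.0]
ft_force: [0.3, -4.0, 4.2]
gripper_width: 0.0202
gripper_force: 78.6
```

Request:
drive_tool([
  {"xyz": [0.02, 0, 0], "turn": [0, 0, 0], "fingers": 15},
  {"xyz": [0.04, 0, 0], "turn": [0, 0, 0], "fingers": 15},
  {"xyz": [0.055, 0, 0], "turn": [0, 0, 0], "fingers": 15},
  {"xyz": [0.055, 0, 0], "turn": [0, 0, 0], "fingers": 15},
])

```text
time_s: 11.95
ee_pos: [0.4721, -0.1297, 0.0977]
eef_rot: [0.0, 0.644, 0.765, 0.0]
ft_force: [1.5, -4.1, 4.1]
gripper_width: 0.0202
gripper_force: 78.6
```

Run:
```python
from h import *
go([.472,-.130,.0975])
th=[0.8]
while .002*th[-1]/6.283<.0095: th.append(th[-1]+min(.8,.0013/(.002*th[-1]/6.283)))
th=np.array(th); r=.002*th/6.283/.06; p=np.c_[r*np.cos(th),r*np.sin(th)]; p=np.vstack([[0,0],p])
for i in range(0,len(p)-1,4): print(i//4,(p[i+1:i+5]-p[i]).round(3).tolist(),"abs mm",(p[min(i+4,len(p)-1)]*60).round(1))
```

```text
t 11.95 pos [ 0.4721 -0.1297  0.0977] xyz [-0.005 -0.002  0.003] yaw 9.8 turn z 0 F [ 1.5 -4.1  4.1] w 0.0202
0 [[0.003, 0.003], [-0.0, 0.008], [-0.009, 0.009], [-0.017, -0.001]] abs mm [-1.  -0.1]
1 [[0.003, -0.015], [0.019, -0.024], [0.04, -0.018], [0.05, 0.003]] abs mm [2.  0.1]
2 [[-0.005, 0.022], [-0.022, 0.037], [-0.044, 0.04], [-0.065, 0.032]] abs mm [-1.9  2. ]
3 [[-0.014, -0.017], [-0.019, -0.039], [-0.014, -0.06], [-0.001, -0.078]] abs mm [-1.9 -2.7]
4 [[0.019, -0.011], [0.041, -0.014], [0.062, -0.009], [0.08, 0.004]] abs mm [ 2.9 -2.4]
5 [[0.013, 0.018], [0.019, 0.039], [0.017, 0.061], [0.009, 0.081]] abs mm [3.4 2.4]
6 [[-0.014, 0.017], [-0.033, 0.028], [-0.054, 0.034], [-0.076, 0.033]] abs mm [-1.1  4.4]
7 [[-0.021, -0.007], [-0.039, -0.019], [-0.053, -0.036], [-0.062, -0.056]] abs mm [-4.8  1.1]
8 [[-0.003, -0.022], [-0.001, -0.043], [0.007, -0.064], [0.02, -0.081]] abs mm [-3.6 -3.8]
9 [[0.017, -0.014], [0.036, -0.024], [0.058, -0.028], [0.079, -0.027]] abs mm [ 1.1 -5.4]
10 [[0.021, 0.006], [0.04, 0.016], [0.056, 0.031], [0.069, 0.048]] abs mm [ 5.3 -2.5]
11 [[0.008, 
[... 805 characters left out ...]
], [-0.007, 0.043], [-0.016, 0.063], [-0.028, 0.081]] abs mm [6.4 5.2]
21 [[-0.014, 0.016], [-0.031, 0.03], [-0.05, 0.041], [-0.07, 0.049]] abs mm [2.1 8.1]
22 [[-0.021, 0.005], [-0.043, 0.006], [-0.065, 0.004], [-0.086, -0.001]] abs mm [-3.   8.1]
23 [[-0.02, -0.008], [-0.039, -0.02], [-0.055, -0.034], [-0.07, -0.05]] abs mm [-7.2  5.1]
24 [[-0.012, -0.018], [-0.021, -0.038], [-0.027, -0.059], [-0.03, -0.08]] abs mm [-9.   0.3]
25 [[0.0, -0.022], [0.003, -0.043], [0.01, -0.064], [0.019, -0.084]] abs mm [-7.9 -4.7]
26 [[0.012, -0.018], [0.026, -0.034], [0.043, -0.049], [0.061, -0.06]] abs mm [-4.2 -8.4]
27 [[0.02, -0.009], [0.041, -0.015], [0.062, -0.019], [0.084, -0.019]] abs mm [ 0.8 -9.5]
```

Request:
drive_tool([
  {"xyz": [0.005, 0.005, -0.005], "turn": [0, 0, 0], "fingers": 15},
  {"xyz": [0, 0.01, -0.005], "turn": [0, 0, 0], "fingers": 15},
  {"xyz": [-0.01, 0.01, -0.005], "turn": [0, 0, 0], "fingers": 15},
  {"xyz": [-0.015, 0, -0.005], "turn": [0, 0, 0], "fingers": 15},
])

```text
time_s: 12.45
ee_pos: [0.4721, -0.1302, 0.0977]
eef_rot: [-0.001, 0.644, 0.765, 0.0]
ft_force: [1.0, 1.9, 2.3]
gripper_width: 0.0202
gripper_force: 78.7
```

Request:
drive_tool([
  {"xyz": [0.003, -0.015, 0], "turn": [0, 0, 0], "fingers": 15},
  {"xyz": [0.02, -0.025, 0], "turn": [0, 0, 0], "fingers": 15},
  {"xyz": [0.04, -0.02, 0], "turn": [0, 0, 0], "fingers": 15},
  {"xyz": [0.05, 0.003, 0], "turn": [0, 0, 0], "fingers": 15},
])

```text
time_s: 12.95
ee_pos: [0.4712, -0.1274, 0.0976]
eef_rot: [-0.001, 0.644, 0.765, -0.0]
ft_force: [-0.7, -1.4, -1.8]
gripper_width: 0.0203
gripper_force: 78.7
```

Request:
drive_tool([
  {"xyz": [-0.005, 0.02, 0], "turn": [0, 0, 0], "fingers": 15},
  {"xyz": [-0.02, 0.035, 0], "turn": [0, 0, 0], "fingers": 15},
  {"xyz": [-0.045, 0.04, 0], "turn": [0, 0, 0], "fingers": 15},
  {"xyz": [-0.065, 0.03, 0], "turn": [0, 0, 0], "fingers": 15},
])

```text
time_s: 13.45
ee_pos: [0.4729, -0.1292, 0.097]
eef_rot: [-0.003, 0.645, 0.765, 0.001]
ft_force: [-2.8, 10.5, 1.0]
gripper_width: 0.0203
gripper_force: 78.6
```

Request:
drive_tool([
  {"xyz": [-0.015, -0.015, 0], "turn": [0, 0, 0], "fingers": 15},
  {"xyz": [-0.02, -0.04, 0], "turn": [0, 0, 0], "fingers": 15},
  {"xyz": [-0.015, -0.06, 0], "turn": [0, 0, 0], "fingers": 15},
  {"xyz": [0, -0.08, 0], "turn": [0, 0, 0], "fingers": 15},
])

```text
time_s: 13.95
ee_pos: [0.4707, -0.1298, 0.0976]
eef_rot: [-0.0, 0.645, 0.764, 0.003]
ft_force: [9.9, 11.1, -3.9]
gripper_width: 0.0206
gripper_force: 78.6
```

The plate force vanished near (0.4712, -0.1274), and lateral forces now pull the pin back that way, so the tip has caught the hole. I'll go back there.

Request:
drive_tool([
  {"xyz": [0.03, 0.025, 0], "turn": [0, 0, 0], "fingers": 15},
  {"xyz": [0.065, 0.05, 0], "turn": [0, 0, 0], "fingers": 15},
  {"xyz": [0.065, 0.05, 0], "turn": [0, 0, 0], "fingers": 15},
  {"xyz": [0.065, 0.05, 0], "turn": [0, 0, 0], "fingers": 15},
])

```text
time_s: 14.45
ee_pos: [0.4718, -0.1279, 0.0979]
eef_rot: [0.0, 0.644, 0.765, -0.0]
ft_force: [-0.3, 1.6, -2.7]
gripper_width: 0.02
gripper_force: 79.1
```

```bash
python3 -c "
from h import *
for i in range(3): snapshot('side'); go([.472,-.130,.0975]); print(read_state()['moment'])"
```

```text
t 14.5 pos [ 0.4718 -0.1279  0.0979] xyz [-0.036 -0.003  0.006] yaw 9.7 turn z 0 F [-0.4  1.5 -2.1] w 0.0202
[ 0.15609672  0.0073273  -0.04274426]
t 14.55 pos [ 0.4718 -0.1278  0.0979] xyz [-0.036 -0.003  0.007] yaw 9.7 turn z 0 F [-0.4  0.6 -1.9] w 0.0201
[ 0.12392078 -0.02573105 -0.00583211]
t 14.6 pos [ 0.4718 -0.1278  0.0979] xyz [-0.037 -0.003  0.007] yaw 9.7 turn z 0 F [ 0.1  0.2 -2.4] w 0.0207
[ 0.13955745 -0.02225719  0.0490976 ]
```

Request:
drive_tool([
  {"xyz": [0, 0, 0.02], "turn": [0, 0, 0], "fingers": 15},
  {"xyz": [0, 0, 0.04], "turn": [0, 0, 0], "fingers": 15},
  {"xyz": [0, 0, 0.06], "turn": [0, 0, 0], "fingers": 15},
  {"xyz": [0, 0, 0.06], "turn": [0, 0, 0], "fingers": 15},
])

```text
time_s: 15.1
ee_pos: [0.4717, -0.1276, 0.0942]
eef_rot: [-0.0, 0.644, 0.765, -0.0]
ft_force: [-0.2, 1.2, -2.4]
gripper_width: 0.0199
gripper_force: 79.1
```

It's in: about 5 mm below the plate top with no axial load. Now I'll push the pin home.

Request:
drive_tool([
  {"xyz": [0, 0, 0.04], "turn": [0, 0, 0], "fingers": 15},
  {"xyz": [0, 0, 0.08], "turn": [0, 0, 0], "fingers": 15},
  {"xyz": [0, 0, 0.12], "turn": [0, 0, 0], "fingers": 15},
  {"xyz": [0, 0, 0.16], "turn": [0, 0, 0], "fingers": 15},
  {"xyz": [0, 0, 0.2], "turn": [0, 0, 0], "fingers": 15},
  {"xyz": [0, 0, 0.23], "turn": [0, 0, 0], "fingers": 15},
  {"xyz": [0, 0, 0.25], "turn": [0, 0, 0], "fingers": 15},
  {"xyz": [0, 0, 0.25], "turn": [0, 0, 0], "fingers": 15},
])

```text
time_s: 16.1
ee_pos: [0.4717, -0.1276, 0.0791]
eef_rot: [-0.0, 0.644, 0.765, 0.0]
ft_force: [0.0, 2.4, -2.8]
gripper_width: 0.0202
gripper_force: 79.1
```

Request:
drive_tool([
  {"xyz": [0, 0, 0.01], "turn": [0, 0, 0], "fingers": 15},
  {"xyz": [0, 0, 0.02], "turn": [0, 0, 0], "fingers": 15},
  {"xyz": [0, 0, 0.03], "turn": [0, 0, 0], "fingers": 15},
  {"xyz": [0, 0, 0.035], "turn": [0, 0, 0], "fingers": 15},
  {"xyz": [0, 0, 0.04], "turn": [0, 0, 0], "fingers": 15},
  {"xyz": [0, 0, 0.04], "turn": [0, 0, 0], "fingers": 15},
])

```text
time_s: 16.85
ee_pos: [0.4718, -0.1277, 0.0769]
eef_rot: [-0.0, 0.644, 0.765, 0.0]
ft_force: [-1.1, 3.5, 1.5]
gripper_width: 0.0202
gripper_force: 79.1
```

Request:
drive_tool([
  {"xyz": [0, 0, 0.01], "turn": [0, 0, 0], "fingers": 15},
  {"xyz": [0, 0, 0.02], "turn": [0, 0, 0], "fingers": 15},
  {"xyz": [0, 0, 0.02], "turn": [0, 0, 0], "fingers": 15},
])

```text
time_s: 17.23
ee_pos: [0.4719, -0.1277, 0.0767]
eef_rot: [0.0, 0.644, 0.765, -0.0]
ft_force: [-5.5, 5.2, 13.4]
gripper_width: 0.0201
gripper_force: 80.6
```

The pin stopped exactly at the home height (TCP 0.0767) with firm contact. I'll ease off, open and retreat.

Request:
drive_tool([
  {"xyz": [0, 0, -0.02], "turn": [0, 0, 0], "fingers": 15},
  {"xyz": [0, 0, -0.02], "turn": [0, 0, 0], "fingers": 60},
  {"xyz": [0, 0, -0.02], "turn": [0, 0, 0], "fingers": 60},
  {"xyz": [0, 0, -0.02], "turn": [0, 0, 0], "fingers": 60},
  {"xyz": [0, 0, -0.02], "turn": [0, 0, 0], "fingers": 60},
  {"xyz": [0, 0, -0.4], "turn": [0, 0, 0], "fingers": 60},
  {"xyz": [0, 0, -1.2], "turn": [0, 0, 0], "fingers": 60},
  {"xyz": [0, 0, -2.2], "turn": [0, 0, 0], "fingers": 60},
  {"xyz": [0, 0, -2.2], "turn": [0, 0, 0], "fingers": 60},
])

```text
time_s: 18.35
ee_pos: [0.4734, -0.1285, 0.2118]
eef_rot: [0.004, 0.644, 0.765, 0.001]
ft_force: [-0.9, -0.5, -1.0]
gripper_width: 0.0512
gripper_force: 0.0
```

Run:
```python
from h import *
s=snapshot("side"); go([.472,-.1277,.2])
for n in("pin_collar","pin_handle"): print(n,[(round(x['score'],2),w("side",x['point']).round(4).tolist()) for x in landmark_of("side",n)[:2]])
im=cv2.resize(s[190:270,300:400],None,fx=7,fy=7,interpolation=3); cv2.imwrite("pics/end.png",im)
```

```text
t 18.4 pos [ 0.4724 -0.128   0.2092] xyz [ 0.006 -0.006  0.153] yaw 9.8 turn z 0 F [ 0.4 -0.1 -1.3] w 0.0513
pin_collar [(0.73, [0.4757, -0.1247, 0.0658])]
pin_handle [(0.62, [0.472, -0.1257, 0.0945])]
```

View pics/end.png

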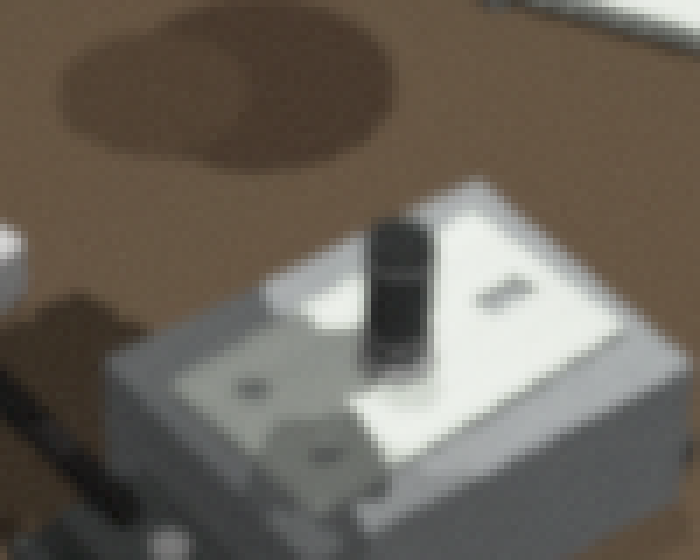

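The pin stands upright at crop (398,300) with its collar flat on the bracket at (395,360). The gripper is clear, and the measured handle height of 0.0945 m is within about 3 mm of the 0.0915 m expected at home.

```bash
python3 -c "
from h import *
print(hand_in())"
```

```text
the job is handed in; nothing more can be done
None
```

The straight-handled pin is fully home through the bracket in the plate's hidden hole, collar flat on the bracket and released; I handed the job in at about 18 s, with the other two pins left in the rack.

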